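Finish loading a resin mould and open the clamped flask

TASK

Get the sample mould ready for its resin: first lay the two loose penny tiles flat in the mould's two empty wells, one in each, without disturbing the tiles already there, the other flask or the things on the desk. Then unscrew the cap of the flask held in the clamp; the kit's two flasks look alike but have opposite threads so that their caps cannot be swapped, so try the cap both ways to find which way this one loosens. Lift the cap off and finish still holding it in the gripper, level and about 10 cm straight above its flask; do not put it down.

Things in the scene. Friction and masses are not known exactly. Their poses are not given: they have to be found in the camera images.
- flask_1: One of two white plastic flasks that look the same, fixed: body 60 mm across, 76 mm tall, shoulder up to 90 mm, threaded neck 35 mm across, its top at 118 mm. Origin: on its axis at its underside, on the desk; z up; x: where the thread starts. It is the one to open if its axis is at the clamp's origin. One flask has a right-hand, the other a left-hand thread; it is not known which.
- cap_1_mid (a point): Centre of the grey ribbed screw cap of the flask of the same number, 43 mm across, 26 mm tall, about 30 g, loose, screwed home at the start. The point lies 13 mm below its flat top; screwed on it is 109 mm above the desk, skirt from 96 to 122 mm, clear of the shoulder. z up; x turns with the cap and is within 0.1 rad of the flask's x when screwed on.
- cap_1: The same cap; origin on its axis at the skirt's lower edge, z up. Coarse thread: turned the right way (anticlockwise from above if right-hand, clockwise if left-hand) it turns easily, climbs 3.8 mm per rad (the gripper should climb with it) and lifts off straight after 1.1 rad; 1.1 to 2.3 rad will do. The wrong way it stops dead within 0.3 rad and the gripper slips on it; it cannot be pulled off unturned.
- flask_2: One of two white plastic flasks that look the same, fixed: body 60 mm across, 76 mm tall, shoulder up to 90 mm, threaded neck 35 mm across, its top at 118 mm. Origin: on its axis at its underside, on the desk; z up; x: where the thread starts. It is the one to open if its axis is at the clamp's origin. One flask has a right-hand, the other a left-hand thread; it is not known which.
- cap_2_mid (a point): Centre of the grey ribbed screw cap of the flask of the same number, 43 mm across, 26 mm tall, about 30 g, loose, screwed home at the start. The point lies 13 mm below its flat top; screwed on it is 109 mm above the desk, skirt from 96 to 122 mm, clear of the shoulder. z up; x turns with the cap and is within 0.1 rad of the flask's x when screwed on.
- cap_2: The same cap; origin on its axis at the skirt's lower edge, z up. Coarse thread: turned the right way (anticlockwise from above if right-hand, clockwise if left-hand) it turns easily, climbs 3.8 mm per rad (the gripper should climb with it) and lifts off straight after 1.1 rad; 1.1 to 2.3 rad will do. The wrong way it stops dead within 0.3 rad and the gripper slips on it; it cannot be pulled off unturned.
- clamp: The bottle clamp: a steel band 67 mm across at 34 to 50 mm height round the flask to be opened, on a grey cast foot with a thumbscrew, all below 60 mm. Fixed. The origin is on the band's axis, on the desk; the foot lies on its +x side, reaching 80 mm from the axis; z up.
- well_1 (a point): One of the four round wells (2 x 2, centres 58 mm apart) of the dark square rubber casting mould, 132 mm square and 17 mm tall, fixed. Each well is 42 mm across and 11 mm deep. The point is the centre of the well's floor, 6 mm above the desk. Axes are the mould's; z up. It already holds a tile at the start.
- well_2 (a point): One of the four round wells (2 x 2, centres 58 mm apart) of the dark square rubber casting mould, 132 mm square and 17 mm tall, fixed. Each well is 42 mm across and 11 mm deep. The point is the centre of the well's floor, 6 mm above the desk. Axes are the mould's; z up. It is empty at the start.
- well_3 (a point): One of the four round wells (2 x 2, centres 58 mm apart) of the dark square rubber casting mould, 132 mm square and 17 mm tall, fixed. Each well is 42 mm across and 11 mm deep. The point is the centre of the well's floor, 6 mm above the desk. Axes are the mould's; z up. It is empty at the start.
- well_4 (a point): One of the four round wells (2 x 2, centres 58 mm apart) of the dark square rubber casting mould, 132 mm square and 17 mm tall, fixed. Each well is 42 mm across and 11 mm deep. The point is the centre of the well's floor, 6 mm above the desk. Axes are the mould's; z up. It already holds a tile at the start.
- penny_1_mid (a point): A round white glazed mosaic tile, 26 mm across and 9.5 mm thick, 14 g. The point is its centre, half-way up; z up when flat. It lies loose on the desk and has to go into an empty well.
- penny_1: The same tile; origin at the centre of its underside, z up.
- penny_2_mid (a point): A round white glazed mosaic tile, 26 mm across and 9.5 mm thick, 14 g. The point is its centre, half-way up; z up when flat. It lies loose on the desk and has to go into an empty well.
- penny_2: The same tile; origin at the centre of its underside, z up.
- penny_3_mid (a point): A round white glazed mosaic tile, 26 mm across and 9.5 mm thick, 14 g. The point is its centre, half-way up; z up when flat. It already lies in a well and stays there.
- penny_3: The same tile; origin at the centre of its underside, z up.
- penny_4_mid (a point): A round white glazed mosaic tile, 26 mm across and 9.5 mm thick, 14 g. The point is its centre, half-way up; z up when flat. It already lies in a well and stays there.
- penny_4: The same tile; origin at the centre of its underside, z up.
- tape_measure: Bystander: tape measure, 33 x 80 x 61 mm, origin under its centre.
- glue_stick: Bystander: standing glue stick, 27 mm across, 92 mm tall, origin at the centre of its foot.
- loupe: Bystander: round loupe, 36 mm across, 30 mm tall, origin at the centre of its foot.
- wood_sample_2: Bystander: wooden sample block, 48 x 110 x 13 mm, origin under its centre.
Mind the look-alikes: they are no part of the job. What is shaped like the penny_2 but green is not meant.

How it is judged:
On the way, in this order (a step that is already met when the one before it is completed fails the run):
1. each of the two empty wells holds one of the two loose tiles, flat and released ((((horizontal distance between penny_1_mid and well_2 below 0.01 m and z of penny_1_mid in the frame of well_2 below 0.008 m and angle between penny_1's own z axis and vertical below 0.15 rad and contact force between the fingers and penny_1 below 0.05 N) and (horizontal distance between penny_2_mid and well_3 below 0.01 m and z of penny_2_mid in the frame of well_3 below 0.008 m and angle between penny_2's own z axis and vertical below 0.15 rad and contact force between the fingers and penny_2 below 0.05 N)) or ((horizontal distance between penny_1_mid and well_3 below 0.01 m and z of penny_1_mid in the frame of well_3 below 0.008 m and angle between penny_1's own z axis and vertical below 0.15 rad and contact force between the fingers and penny_1 below 0.05 N) and (horizontal distance between penny_2_mid and well_2 below 0.01 m and z of penny_2_mid in the frame of well_2 below 0.008 m and angle between penny_2's own z axis and vertical below 0.15 rad and contact force between the fingers and penny_2 below 0.05 N)))), for 0.2 s.
2. the cap of the clamped flask has been turned at least 0.6 rad on its thread, still on the neck ((((horizontal distance between penny_1_mid and well_2 below 0.01 m and z of penny_1_mid in the frame of well_2 below 0.008 m and angle between penny_1's own z axis and vertical below 0.15 rad and contact force between the fingers and penny_1 below 0.05 N) and (horizontal distance between penny_2_mid and well_3 below 0.01 m and z of penny_2_mid in the frame of well_3 below 0.008 m and angle between penny_2's own z axis and vertical below 0.15 rad and contact force between the fingers and penny_2 below 0.05 N)) or ((horizontal distance between penny_1_mid and well_3 below 0.01 m and z of penny_1_mid in the frame of well_3 below 0.008 m and angle between penny_1's own z axis and vertical below 0.15 rad and contact force between the fingers and penny_1 below 0.05 N) and (horizontal distance between penny_2_mid and well_2 below 0.01 m and z of penny_2_mid in the frame of well_2 below 0.008 m and angle between penny_2's own z axis and vertical below 0.15 rad and contact force between the fingers and penny_2 below 0.05 N))) and ((horizontal distance between flask_1 and clamp below 0.03 m and angle between the x axis of cap_1_mid and the x axis of flask_1, either way round above 0.6 rad and z of cap_1_mid in the frame of flask_1 below 0.119 m) or (horizontal distance between flask_2 and clamp below 0.03 m and angle between the x axis of cap_2_mid and the x axis of flask_2, either way round above 0.6 rad and z of cap_2_mid in the frame of flask_2 below 0.119 m))), for 0.05 s.
At the end, for the whole second after the job is handed in: One tile flat in each once-empty well (within 10 mm of its centre), the old tiles in place; the clamped flask's cap gripped, at rest and level (0.35 rad), 50 to 200 mm above its seat, within 50 mm of the flask's axis, touching the flask no more; the other cap on ((((horizontal distance between penny_1_mid and well_2 below 0.01 m and z of penny_1_mid in the frame of well_2 below 0.008 m and angle between penny_1's own z axis and vertical below 0.15 rad and contact force between the fingers and penny_1 below 0.05 N) and (horizontal distance between penny_2_mid and well_3 below 0.01 m and z of penny_2_mid in the frame of well_3 below 0.008 m and angle between penny_2's own z axis and vertical below 0.15 rad and contact force between the fingers and penny_2 below 0.05 N)) or ((horizontal distance between penny_1_mid and well_3 below 0.01 m and z of penny_1_mid in the frame of well_3 below 0.008 m and angle between penny_1's own z axis and vertical below 0.15 rad and contact force between the fingers and penny_1 below 0.05 N) and (horizontal distance between penny_2_mid and well_2 below 0.01 m and z of penny_2_mid in the frame of well_2 below 0.008 m and angle between penny_2's own z axis and vertical below 0.15 rad and contact force between the fingers and penny_2 below 0.05 N))) and ((horizontal distance between flask_1 and clamp below 0.03 m and z of cap_1_mid in the frame of flask_1 between 0.159 and 0.309 m and horizontal distance between cap_1_mid and flask_1 below 0.05 m and angle between cap_1's own z axis and vertical below 0.35 rad and contact force between the fingers and cap_1 above 1 N and contact force between cap_1 and flask_1 below 0.05 N and linear speed of cap_1 below 0.03 m/s and z of cap_2_mid in the frame of flask_2 below 0.115 m) or (horizontal distance between flask_2 and clamp below 0.03 m and z of cap_2_mid in the frame of flask_2 between 0.159 and 0.309 m and horizontal distance between cap_2_mid and flask_2 below 0.05 m and angle between cap_2's own z axis and vertical below 0.35 rad and contact force between the fingers and cap_2 above 1 N and contact force between cap_2 and flask_2 below 0.05 N and linear speed of cap_2 below 0.03 m/s and z of cap_1_mid in the frame of flask_1 below 0.115 m)) and distance of each of penny_3_mid, penny_4_mid from where it was at the start of the episode below 0.015 m); the arm keeps its last pose, push and grip.
It fails at once if a bystander (tape measure, glue stick, loupe, wood sample) is pushed more than 30 mm (distance of any of tape_measure, glue_stick, loupe, wood_sample_2 from where it was at the start of the episode above 0.03 m).
It fails at once if a tile that already lay in the mould is taken out (distance of any of penny_3_mid, penny_4_mid from where it was at the start of the episode above 0.025 m).
It fails at once if the cap of the free-standing flask is lifted ((horizontal distance between flask_1 and clamp below 0.03 m and z of cap_2_mid in the frame of flask_2 above 0.119 m) or (horizontal distance between flask_2 and clamp below 0.03 m and z of cap_1_mid in the frame of flask_1 above 0.119 m)).
It also fails if it takes over 58 s, if anything falls off the work surface, if the arm or the gripper's body presses on something with over 40 N, if the wrist force passes 120 N, or if a joint passes its speed limit or range.

ROBOT

A 7-joint arm with a two-finger parallel gripper is mounted at the origin on a cart in front of the work surface, level with it; the furniture and walls round the work are solid. World frame = base frame: x ahead of the robot, y to its left, z up, the work surface at z = 0. Lengths are in m, angles in rad, forces in N, time in s.
With the tool pointing down it reaches from about 0.4 to 0.85 m from the base axis. Payload 4.5 kg.
Tool frame: the origin (TCP) lies midway between the tips of the shut fingers; the grasp point (between the pads) lies 19 mm behind it; z points along the fingers, y is the line along which they close (so a half turn about z gives the same grasp; the last joint's range is limited). The gripper opens to 88 mm and grips with 3 to 60 N. Pads are 18 mm wide; open, the fingers measure 123 mm over their backs; the gripper's body (75 mm by 187 mm) begins 45 mm behind the grasp point.
Start: joints at [-1.253, 0.689, -0.195, 1.565, 0.157, 0.902, -0.215], TCP at [0.175, 0.6, 0.239] pointing down, gripper open.
Joint ranges: [-3.01, 3.01], [-0.46, 2.08], [-1.47, 1.51], [0.13, 2.56], [-1, 4.14], [0.04, 2.09], [-2.66, 2.66]. Speed limits (rad/s): [2.57, 2.57, 3.14, 3.14, 3.14, 3.14, 3.14].

INTERFACE

Orientations are given as a unit quaternion [w, x, y, z].
In Python, from plant import r, vision, sign_off gives the robot as it stands. The module is installed in compiled form; this text tells all that it offers.
- The arm moves only by the tool arm_command, never from a script. Its argument "moves" is text: rows parted by semicolons, each of 5 numbers parted by spaces: the opening, from 0 (shut) to 1 (fully open), then the shift along the tool's x, y, z each as a share of 0.12 m, from -1 to 1, then the turn about the tool's z as a share of pi rad, from -1 to 1. A call has 1 to 10 rows; each row is the pose to reach, as a shift and turn from the pose commanded when the call began, along the tool's axes at that moment, turning the shorter way round; what a row does not reach only later rows make up. A row lasts 1/10 s, in which the tool goes at most 50 mm and 8.59 degrees, less where a joint would pass 70% of its speed; a pose out of reach is approached as far as the arm can. A call with a number of a shift or a turn outside -1 to 1 is refused whole. A call with a gripper value outside its range is refused whole. The fingers move at their own pace and stop on an object; "force" is the grip in N (left out, the last holds). Time passes only in rows, so rows that repeat a pose let the fingers close. It gives the time, the measured TCP pose, the force, the opening and the grip force at its end, in the units of the state.
- r.state(): the state, without advancing time (a new reading comes with each control period).
- vision.snapshot(name): name is "scene" or "top" or "wrist"; returns (picture, depth): 480x640x3 uint8, red, green, blue; 480x640 float32, m along the optical axis (not along the pixel's ray), 0 where there is no reading.
- vision.camera_params(name): a dict with "fx", "fy", "cx", "cy" (pixels), "position" and "attitude" of the camera in the world; the wrist camera has in their place "mount" (4x4, takes a point from camera to tool coordinates, whose origin is the TCP and whose axes are the flange's). Camera axes: x right, y down, z forward; pixel columns grow to the right and rows downward; lengths in m; the calibration is good to about 2 mm. The wrist camera is an equidistant fisheye: a pixel r from the principal point sees the ray r / f radians off the axis. A picture is of the moment at which its call begins: read the wrist's pose just before it. camera_params takes no time and is no camera call.
- sign_off(): hands the job in; it is judged then, once.
The state is a dict: "time": time; "joint_positions": joint angles; "joint_velocities": joint speeds; "tau": joint torques, N m; "eef_pos": TCP position; "tool_rot": TCP orientation; "ft_force": force on the tool from outside, world axes, zero at the start; "ft_torque": the same for the moment, N m; "grip_width": finger opening in m; "finger_force": force on a finger pad.
Only numpy, scipy, OpenCV 4.12 (cv2) and the standard library are available. Lean on these libraries where they do the work, as an engineer would, in place of code of your own. Each camera call takes 0.05 s, during which the arm holds its last target. There are 200 camera calls.

## Working session

There is one attempt and no reset: what is moved stays moved. The work goes in short steps, Python scripts to look and compute and a tool call to move; the robot and the scene stay as the last step left them, time stands still between calls to the robot, and variables do not carry over. Pictures are saved under pics/ and viewed, at most 10 in all, crops included, and the job is handed in when it is done.

Besides the shell and the picture viewer there is one more tool, called after "Emit:" by a JSON object that holds its "method" and its "body", one argument or row to a line. arm_command: Moves the arm, as the interface text tells. Its arguments: {"type":"object","properties":{"moves":{"type":"string"},"force":{"type":"number"}},"required":["moves"]}

```bash
mkdir -p pics; python3 - <<'E'
from plant import r, vision
import cv2,numpy as np
s=r.state();print(s)
for n in("scene","top"):
    p,d=vision.snapshot(n);cv2.imwrite(f"pics/{n}.png",p[:,:,::-1]);np.savez(f"{n}.npz",p=p,d=d)
    print(n,vision.camera_params(n))
print(vision.camera_params("wrist"))
E
```

```text
{'time': 0.0, 'joint_positions': array([-1.25319853,  0.68998026, -0.19451216,  1.56636441,  0.15728653,
        0.90249666, -0.21512385]), 'joint_velocities': array([ 0.00117826,  0.00181663, -0.00031715, -0.00070307,  0.00039542,
        0.00082393, -0.0010332 ]), 'tau': array([ 5.84260179e-04, -5.27563226e+01, -1.26666751e+00, -1.53433764e+01,
       -5.25796122e-02,  6.43074804e-03,  1.59351248e-04]), 'eef_pos': array([0.17486773, 0.59936637, 0.23790688]), 'tool_rot': array([-6.83137964e-05,  1.41396739e-01,  9.89952574e-01, -9.26701271e-04]), 'ft_force': array([-0.36319533,  0.06273336,  0.41398567]), 'ft_torque': array([0.05396484, 0.01698226, 0.0044611 ]), 'finger_force': 0.0, 'grip_width': 0.08830724428061378}
scene {'fx': 458.6645798462215, 'fy': 458.6645798462215, 'cx': 324.35701344799486, 'cy': 244.2148688245668, 'position': array([0.05462637, 0.42069769, 0.72115946]), 'attitude': array([ 0.16906814, -0.38539309,  0.8340638 , -0.35668713])}
top {'fx': 537.5632221949519, 'fy': 537.5632221949519, 'cx': 315.8691149715076, 'cy': 242.40442143281592, 'position': array([ 0.2857347 , -0.03669463,  1.3955123 ]), 'attitude': array([ 0.07326603, -0.69060664,  0.7157242 , -0.07371183])}
{'fx': 371.64829954431775, 'fy': 371.64829954431775, 'cx': 315.38748974183306, 'cy': 241.38205837154914, 'mount': array([[-8.07943550e-04, -9.63990477e-01, -2.65935533e-01,
         6.74882212e-02],
       [ 9.99999346e-01, -9.94114607e-04,  5.65452805e-04,
         4.66122711e-04],
       [-8.09461517e-04, -2.65934902e-01,  9.63990650e-01,
        -1.45869348e-01],
       [ 0.00000000e+00,  0.00000000e+00,  0.00000000e+00,
         1.00000000e+00]])}
```

View pics/top.png

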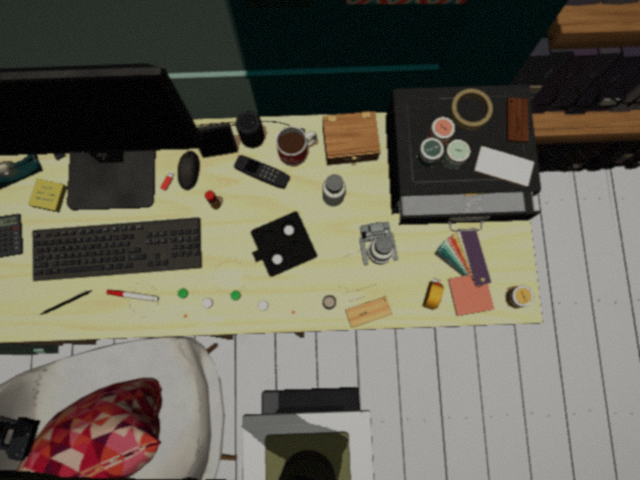

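View pics/scene.png

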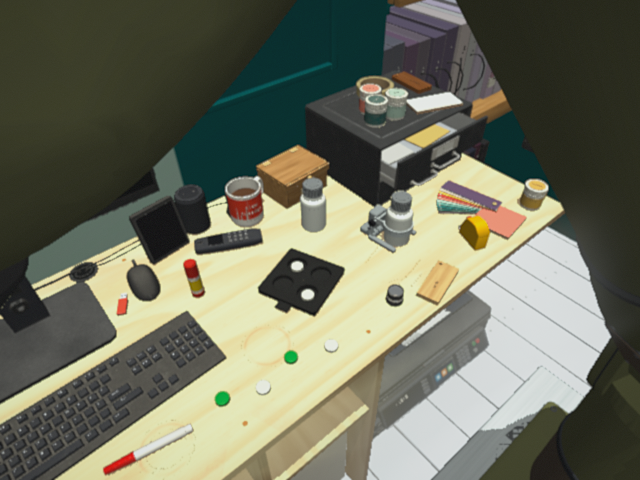

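Top view: the mould is at (284,243). The loose white tiles are at (207,302) and (263,306), with green look-alikes at (183,293) and (236,295). The clamped flask is at (381,246) and the free one at (333,188). The scene view agrees, with white tiles at (263,387) and (331,345) and old tiles at (297,266) and (307,295).

```bash
cat >h.py <<'E'
import numpy as np,cv2
from scipy.spatial.transform import Rotation as R
from plant import vision
def Rq(q): return R.from_quat([q[1],q[2],q[3],q[0]])
def cast(n,uv,z):
    c=vision.camera_params(n);d=Rq(c['attitude']).apply([(uv[0]-c['cx'])/c['fx'],(uv[1]-c['cy'])/c['fy'],1]);p=c['position'];return p+d*(z-p[2])/d[2]
def cloud(n,d):
    c=vision.camera_params(n);v,u=np.mgrid[:480,:640]
    P=np.stack([(u-c['cx'])/c['fx']*d,(v-c['cy'])/c['fy']*d,d],-1)
    return (P.reshape(-1,3)@Rq(c['attitude']).as_matrix().T+c['position']).reshape(480,640,3)
E
python3 - <<'E'
from h import *
np.set_printoptions(precision=4,suppress=True)
for n in("top","scene"):
    f=np.load(n+'.npz');p,d=f['p'],f['d'];C=cloud(n,d);h=cv2.cvtColor(p,cv2.COLOR_RGB2HSV)
    on=(C[...,0]>.2)&(C[...,0]<.8)&(abs(C[...,1])<.5)&(d>0)
    print(n,'desk z',np.median(C[...,2][on]))
    def blobs(m,lab,z,a0,a1):
        k,l,st,ce=cv2.connectedComponentsWithStats((m&on).astype(np.uint8))
        for i in range(1,k):
            if a0<st[i,4]<a1:
                (cc,r)=cv2.minEnclosingCircle(np.argwhere(l==i)[:,::-1].astype(np.float32))
                print(lab,ce[i].round(1),st[i,2:],cast(n,ce[i],z)[:2],'r',round(r,1),'depthz',np.median(C[...,2][l==i]).round(4))
    blobs((h[...,1]<50)&(h[...,2]>170),'white',.0095,20,900)
    blobs((h[...,1]>120)&(h[...,0]>40)&(h[...,0]<85),'green',.0095,20,900)
    m=((h[...,2]<60)&on&(C[...,2]<.04)).astype(np.uint8)
    k,l,st,ce=cv2.connectedComponentsWithStats(m)
    for i in range(1,k):
        if st[i,4]>800:
            cs,_=cv2.findContours((l==i).astype(np.uint8),0,2)
            q=cv2.minAreaRect(cv2.morphologyEx((l==i).astype(np.uint8),2,np.ones((15,15))).nonzero()[0].reshape(-1,1).astype(np.float32)) if 0 else None
            print('dark',ce[i],st[i],cast(n,ce[i],.017)[:2])
    # things above 0.09
    m=(on&(C[...,2]>.100)&(C[...,2]<.14)).astype(np.uint8);k,l,st,ce=cv2.connectedComponentsWithStats(m)
    for i in range(1,k):
        if st[i,4]>30: 
            q=C[l==i];t=q[q[:,2]>.115];print('tall',ce[i],st[i,2:],np.median(q,0),'top',t.mean(0) if len(t) else 0,len(t))
E
```

```text
top desk z 0.004257290635336419
white [492.7 162.9] [ 32  31 659] [ 0.782  -0.5309] r 19.8 depthz 0.1867
white [288.3 229.7] [ 7  7 35] [0.6156 0.0289] r 3.3 depthz 0.0168
white [276.8 258.8] [ 7  7 37] [0.5385 0.061 ] r 3.4 depthz 0.0167
white [227.4 277.7] [ 30  18 383] [0.4931 0.1904] r 15.0 depthz 0.0017
white [330.1 275.1] [14  4 21] [ 0.4902 -0.0767] r 6.5 depthz 0.0021
white [137.6 295.8] [28  6 64] [0.4541 0.4225] r 13.7 depthz 0.0164
white [344.2 299.9] [10  7 23] [ 0.4245 -0.1104] r 4.7 depthz 0.0013
white [180.4 313.2] [ 91  23 684] [0.4056 0.3111] r 45.0 depthz 0.0013
white [261.7 304.9] [ 8 10 62] [0.4193 0.1023] r 5.1 depthz 0.0089
white [339.1 311.1] [14 10 47] [ 0.3964 -0.096 ] r 6.8 depthz 0.002
white [317.3 313.1] [26  7 63] [ 0.3932 -0.0399] r 12.6 depthz 0.0017
white [282.4 314.3] [16  6 42] [0.3935 0.0496] r 7.9 depthz 0.0004
white [206.7 329. ] [24  5 79] [0.3629 0.2433] r 11.5 depthz 0.0011
green [448.3 256.7] [16 18 43] [ 0.5277 -0.3879] r 11.3 depthz 0.0072
green [182.3 292.9] [ 9  9 58] [0.4576 0.3071] r 4.3 depthz 0.0095
green [235.1 294.6] [ 9  8 53] [0.44
[... 3206 characters left out ...]
.3] [18 15 52] [0.4222 0.3467] r 11.0 depthz -0.0005
white [161.7 440.8] [ 58  35 501] [0.4559 0.4195] r 32.2 depthz 0.0137
white [345.5 477.4] [10  7 32] [0.2307 0.2378] r 4.7 depthz -0.7456
green [290.4 356.5] [ 13  12 126] [0.4468 0.1753] r 6.5 depthz 0.0082
green [221.8 398.3] [ 15  14 161] [0.4569 0.3111] r 7.5 depthz 0.0084
dark [300.7845 282.0293] [ 259  249   85   66 3003] [0.5698 0.0549]
tall [401.2504 160.0517] [ 133   52 1897] [ 0.6008 -0.2563  0.1196] top [ 0.6476 -0.3043  0.1278] 1133
tall [312.4568 187.3179] [ 20  20 324] [ 0.6988 -0.0846  0.1196] top [ 0.7038 -0.0881  0.1204] 217
tall [401.1136 200.6136] [ 22  21 352] [ 0.5399 -0.1966  0.1195] top [ 0.5432 -0.2014  0.1205] 237
```

```bash
cat >>h.py <<'E'
def go(x,y,z,yaw=None):
    """shares needed from the measured pose; yaw = world angle of tool y (mod pi)"""
    from plant import r
    s=r.state();T=Rq(s['tool_rot']);d=T.inv().apply(np.array([x,y,z])-s['eef_pos'])
    ty=T.apply([0,1,0]);a=np.arctan2(ty[1],ty[0]);t=0
    if yaw is not None: t=-((yaw-a+np.pi/2)%np.pi-np.pi/2)
    print('t',s['time'],'pos',s['eef_pos'].round(4),'yaw',a.round(3),'shift shares',(d/.12).round(3),'turn share',round(t/np.pi,3),'q7',s['joint_positions'][6].round(2))
def wcast(uv,z,s):
    c=vision.camera_params('wrist');M=c['mount'];q=np.array([uv[0]-c['cx'],uv[1]-c['cy']]);r_=np.hypot(*q);th=r_/c['fx']
    d=np.r_[q/max(r_,1e-9)*np.sin(th),np.cos(th)];T=Rq(s['tool_rot'])
    d=T.apply(M[:3,:3]@d);p=s['eef_pos']+T.apply(M[:3,3]);return p+d*(z-p[2])/d[2]
E
python3 - <<'E'
from h import *
go(.431,.246,.2)
np.set_printoptions(precision=3,suppress=True)
f=np.load('top.npz');C=cloud('top',f['d'])
for u,v in [(210,197),(400,205),(400,215),(470,205),(465,212),(440,190),(466,226),(345,150),(430,295),(250,172)]: print(u,v,C[v,u])
# max height in strips near flask
for x0 in np.arange(.5,.72,.02):
    m=(abs(C[...,0]-x0-.01)<.01)&(C[...,1]<-.1)&(C[...,1]>-.33)&(C[...,2]>.03);q=C[m];
    if len(q): print(x0.round(2),'maxz',q[:,2].max(),q[q[:,2].argmax(),1],'y<-.24 max',q[q[:,1]<-.24][:,2].max() if (q[:,1]<-.24).any() else 0)
E
```

```text
t 0.1 pos [0.1749 0.5995 0.238 ] yaw 1.287 shift shares [-2.873 -2.23   0.32 ] turn share 0.0 q7 -0.22
210 197 [0.687 0.22  0.095]
400 205 [ 0.64  -0.251  0.126]
400 215 [ 0.618 -0.252  0.114]
470 205 [ 0.643 -0.433  0.093]
465 212 [ 0.625 -0.418  0.094]
440 190 [ 0.66  -0.34   0.175]
466 226 [ 0.61  -0.444  0.003]
345 150 [ 0.806 -0.127  0.08 ]
430 295 [ 0.424 -0.321  0.061]
250 172 [0.776 0.128 0.019]
0.5 maxz 0.09267332446439114 -0.19893853171186288 y<-.24 max 0
0.52 maxz 0.13311244100516872 -0.21481181359899149 y<-.24 max 0
0.54 maxz 0.13258829644500314 -0.2223861259725493 y<-.24 max 0
0.56 maxz 0.1259040093528978 -0.20499740561098218 y<-.24 max 0
0.58 maxz 0.16798163639351338 -0.2635692517003287 y<-.24 max 0.16798163639351338
0.6 maxz 0.16847270717999696 -0.2777711518398255 y<-.24 max 0.16847270717999696
0.62 maxz 0.1464721994332372 -0.2531678215524693 y<-.24 max 0.1464721994332372
0.64 maxz 0.18324985151514173 -0.32903159845194385 y<-.24 max 0.18324985151514173
0.66 maxz 0.1827880144689502 -0.27796891644850064 y<-.24 max 0.1827880144689502
0.68 maxz 0.1829046209842602 -0.30516918231291074 y<-.24 max 0.1829046209842602
0.7 maxz 0.24233601255965853 -0.31170950407723497 y<-.24 max 0.24233601255965853
```

Emit:
{"method": "arm_command", "body": {
  "moves": "0.55 -0.32 -0.25 0 0; 0.55 -0.64 -0.5 0 0; 0.55 -0.96 -0.745 0 0; 0.55 -0.96 -0.745 0 0",
  "force": 15
}}

```text
time: 0.5
eef_pos: [0.2665, 0.4745, 0.2381]
tool_rot: [0.002, 0.147, 0.989, -0.004]
ft_force: [-0.0, 1.1, -0.1]
grip_width: 0.0583
finger_force: 0.0
```

Emit:
{"method": "arm_command", "body": {
  "moves": "0.55 -0.32 -0.25 0 0; 0.55 -0.64 -0.5 0 0; 0.55 -0.96 -0.745 0 0; 0.55 -0.96 -0.745 0 0"
}}

```text
time: 0.9
eef_pos: [0.3509, 0.3566, 0.2382]
tool_rot: [0.001, 0.147, 0.989, -0.003]
ft_force: [0.1, 1.0, 0.2]
grip_width: 0.0487
finger_force: 0.0
```

Emit:
{"method": "arm_command", "body": {
  "moves": "0.55 -0.32 -0.25 0.1 0; 0.55 -0.64 -0.5 0.2 0; 0.55 -0.96 -0.745 0.3 0; 0.55 -0.96 -0.745 0.3 0; 0.55 -0.96 -0.745 0.3 0"
}}

```text
time: 1.4
eef_pos: [0.432, 0.2453, 0.2023]
tool_rot: [-0.0, 0.143, 0.99, -0.0]
ft_force: [-1.5, 1.1, -0.1]
grip_width: 0.0485
finger_force: 0.0
```

```bash
cat >>h.py <<'E'
def wr(name):
    from plant import r
    s=r.state();p,d=vision.snapshot('wrist');cv2.imwrite(f'pics/{name}.png',p[:,:,::-1]);return s,p,d
def whites(s,p,z=.0095,a0=300):
    h=cv2.cvtColor(p,cv2.COLOR_RGB2HSV);m=((h[...,1]<40)&(h[...,2]>150)).astype(np.uint8)
    k,l,st,ce=cv2.connectedComponentsWithStats(m)
    for i in range(1,k):
        w,hh,a=st[i,2:]
        if a>a0 and .6<w/hh<1.6 and a>.6*w*hh: print('white',ce[i].round(1),st[i,2:],wcast(ce[i],z,s)[:2].round(4))
E
python3 - <<'E'
from h import *
s,p,d=wr('w1');whites(s,p);go(.431,.246,.006)
E
```

```text
white [622.4  33.5] [  41   66 1940] [0.3149 0.6601]
white [234.4 122.2] [  62   65 2591] [0.3279 0.1998]
white [186.6 139.6] [  58   64 2316] [0.3279 0.151 ]
white [316.4 214. ] [ 29  27 566] [0.4319 0.247 ]
t 1.45 pos [0.4313 0.2469 0.2026] yaw 1.287 shift shares [-1.000e-03 -9.000e-03  1.638e+00] turn share 0.0 q7 0.44
```

View pics/w1.png

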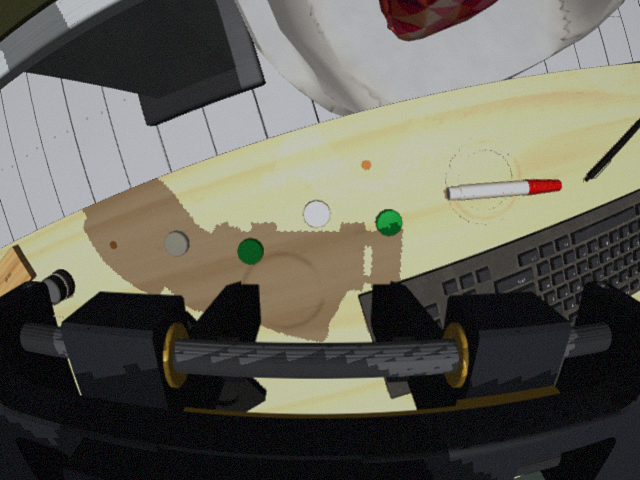

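The wrist view shows loose tile B at (316,214), which agrees with the top view. Tile A is shaded at (176,243).

Emit:
{"method": "arm_command", "body": {
  "moves": "0.55 0 0 0.4 0; 0.55 0 -0.005 0.8 0; 0.55 0 -0.005 0.85 0; 0.55 0 -0.005 0.85 0"
}}

```text
time: 1.85
eef_pos: [0.4301, 0.2467, 0.1004]
tool_rot: [-0.001, 0.14, 0.99, -0.0]
ft_force: [0.3, 0.1, 0.5]
grip_width: 0.0485
finger_force: 0.0
```

Emit:
{"method": "arm_command", "body": {
  "moves": "0.55 0 0 0.3 0; 0.55 0 0 0.6 0; 0.55 0 0 0.79 0; 0.55 0 0 0.79 0; 0.2 0 0 0.79 0; 0.2 0 0 0.79 0; 0.1 0 0 0.79 0; 0.1 0 0 0.79 0; 0.1 0 0 0.79 0"
}}

```text
time: 2.75
eef_pos: [0.4321, 0.2456, 0.0067]
tool_rot: [0.001, 0.142, 0.99, 0.001]
ft_force: [0.6, 0.1, -0.4]
grip_width: 0.0235
finger_force: 15.0
```

Emit:
{"method": "arm_command", "body": {
  "moves": "0.1 0 0 -0.1 0; 0.1 0 0 -0.4 0; 0.1 0 0 -0.8 0; 0.1 -0.4 -0.2 -1 0; 0.1 -0.8 -0.45 -1 0; 0.1 -0.8 -0.45 -1 0"
}}

```text
time: 3.35
eef_pos: [0.5127, 0.1605, 0.1278]
tool_rot: [0.003, 0.145, 0.989, -0.001]
ft_force: [0.1, -0.4, -1.1]
grip_width: 0.0239
finger_force: 15.0
```

Emit:
{"method": "arm_command", "body": {
  "moves": "0.1 -0.4 -0.22 -0.1 0; 0.1 -0.85 -0.45 -0.2 0; 0.1 -0.87 -0.47 -0.2 0; 0.1 -0.87 -0.47 -0.2 0; 0.1 -0.87 -0.47 -0.2 0"
}}

```text
time: 3.85
eef_pos: [0.592, 0.0833, 0.1501]
tool_rot: [-0.001, 0.142, 0.99, 0.0]
ft_force: [-0.5, -0.3, -0.4]
grip_width: 0.0235
finger_force: 15.0
```

```bash
python3 - <<'E'
from h import *
s,p,d=wr('w2');whites(s,p,.0155);print(s['grip_width'],s['finger_force']);go(.593,.0835,.1)
E
```

```text
white [437.5 188.6] [  176   115 13955] [0.5871 0.1854]
white [270.3 171.1] [ 33  33 848] [0.539 0.064]
white [260.9 272.3] [ 29  26 555] [0.6139 0.0316]
white [314.9 302.5] [  55   52 2228] [0.6517 0.066 ]
0.023523895791807678 14.994624582590461
t 3.9 pos [0.5914 0.0844 0.1499] yaw 1.289 shift shares [-0.016 -0.004  0.416] turn share 0.0 q7 0.76
```

View pics/w2.png

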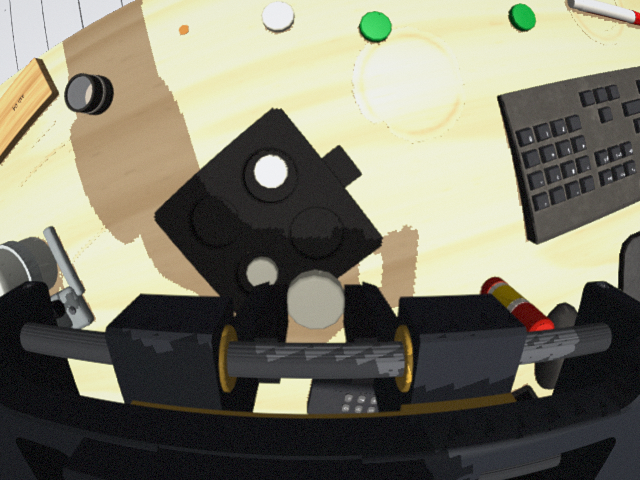

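The tile is held level at (315,302). The mould corners are at (278,108), (155,215) and (381,240), and the empty wells are at about (317,230) and (214,218).

```bash
python3 - <<'E'
from h import *
from plant import r
s=r.state()
# refine dark mould contour from saved picture
p=cv2.imread('pics/w2.png');g=cv2.GaussianBlur(p,(5,5),0).max(2)
m=(g<55).astype(np.uint8);m[290:]=0;m[:, :140]=0;m[:,400:]=0
m=cv2.morphologyEx(m,cv2.MORPH_OPEN,np.ones((3,3)));k,l,st,ce=cv2.connectedComponentsWithStats(m);i=1+st[1:,4].argmax();ys,xs=np.nonzero(l==i)
print('L',xs.min(),ys[xs==xs.min()].mean(),'R',xs.max(),ys[xs==xs.max()].mean(),'T',ys.min(),xs[ys==ys.min()].mean())
P={n:wcast(uv,.017,s)[:2] for n,uv in dict(T=(278,108),L=(155,215),R=(381,240),Lm=(xs.min(),ys[xs==xs.min()].mean()),Rm=(xs.max(),ys[xs==xs.max()].mean()),Tm=(xs[ys==ys.min()].mean(),ys.min()),wa=(317,230),wb=(214,218)).items()}
for n in P: print(n,P[n].round(4))
print('cen',(P['L']+P['R'])/2,'LR',np.linalg.norm(P['L']-P['R']),'LT',np.linalg.norm(P['L']-P['T']),'TR',np.linalg.norm(P['R']-P['T']))
print('held',wcast((315,302.5),.157,s))
c=(P['L']+P['R'])/2;u=(P['R']-P['L'])/np.linalg.norm(P['R']-P['L'])*.041;print('wells',c+u,c-u)
# contour circles of wells by enhanced crop
q=cv2.convertScaleAbs(p[90:330,140:400],alpha=4);cv2.imwrite('pics/w2c.png',cv2.resize(q,None,fx=2.3,fy=2.3))
E
```

```text
L 156 216.5 R 380 239.5 T 111 276.0
T [0.4944 0.0845]
L [ 0.5425 -0.0367]
R [0.6137 0.1323]
Lm [ 0.5439 -0.0363]
Rm [0.6131 0.1317]
Tm [0.4961 0.0825]
wa [0.592  0.0863]
wb [0.5598 0.0114]
cen [0.57807219 0.04781937] LR 0.18341130311745393 LT 0.13040250178478077 TR 0.12853084824165845
held [0.58841503 0.08566728 0.157     ]
wells [0.59399181 0.08560251] [0.56215257 0.01003623]
```

View pics/w2c.png

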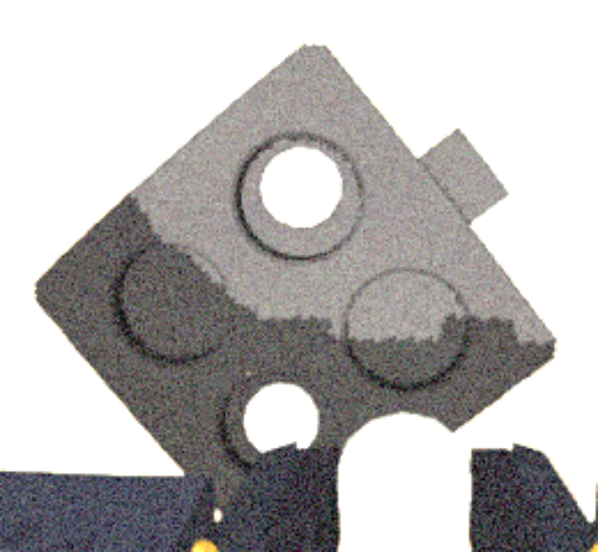

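Emit:
{"method": "arm_command", "body": {
  "moves": "0.1 -0.02 0.01 0.3 0; 0.1 -0.02 0.01 0.6 0; 0.1 -0.02 0.01 0.9 0; 0.1 -0.02 0.01 0.9 0; 0.1 -0.02 0.01 0.9 0; 0.1 -0.02 0.01 0.9 0"
}}

```text
time: 4.5
eef_pos: [0.5964, 0.0849, 0.0438]
tool_rot: [0.001, 0.141, 0.99, 0.001]
ft_force: [-0.1, 0.2, 0.1]
grip_width: 0.0237
finger_force: 15.0
```

```bash
python3 - <<'E'
from h import *
go(.594,.085,.0195)
E
```

```text
t 4.5 pos [0.5964 0.0849 0.0438] yaw 1.288 shift shares [ 0.02  -0.005  0.203] turn share 0.0 q7 0.7
```

Emit:
{"method": "arm_command", "body": {
  "moves": "0.1 0.01 0 0.1 0; 0.1 0.01 0 0.2 0; 0.1 0.01 0 0.2 0; 0.1 0.01 0 0.2 0; 0.1 0.01 0 0.2 0"
}}

```text
time: 5.0
eef_pos: [0.5942, 0.0838, 0.0176]
tool_rot: [-0.0, 0.141, 0.99, -0.0]
ft_force: [-0.6, 0.5, -0.1]
grip_width: 0.0237
finger_force: 15.0
```

Emit:
{"method": "arm_command", "body": {
  "moves": "0.45 0 0 0 0; 0.45 0 0 0 0; 0.45 0 0 0 0; 0.45 0 0 -0.3 0; 0.45 0 0 -0.7 0; 0.55 0 0 -1 0; 0.55 0 0 -1 0"
}}

```text
time: 5.7
eef_pos: [0.5978, 0.0848, 0.143]
tool_rot: [0.005, 0.142, 0.99, 0.002]
ft_force: [0.7, 0.4, 0.1]
grip_width: 0.0484
finger_force: 0.0
```

```bash
python3 - <<'E'
from h import *
s,p,d=wr('w3');whites(s,p,.0155);go(.419,.1023,.13)
E
```

```text
white [435.5 181.8] [  180   117 14754] [0.5874 0.1848]
white [263.9 163.4] [ 34  34 906] [0.539 0.064]
white [312.2 224. ] [ 33  32 836] [0.593 0.085]
white [255.2 269. ] [ 29  29 648] [0.6151 0.0317]
t 5.75 pos [0.5962 0.0843 0.1404] yaw 1.287 shift shares [ 1.46  -0.27   0.079] turn share 0.0 q7 0.75
```

View pics/w3.png

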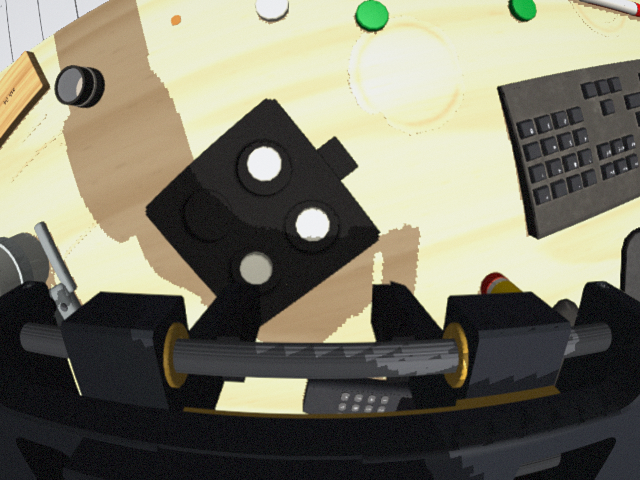

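Tile B lies flat and centred in its well at (312,224). Now tile A.

Emit:
{"method": "arm_command", "body": {
  "moves": "0.55 0.36 -0.07 0 0; 0.55 0.73 -0.135 0 0; 0.55 0.73 -0.135 0 0"
}}

```text
time: 6.05
eef_pos: [0.4955, 0.0919, 0.1359]
tool_rot: [-0.007, 0.139, 0.99, -0.003]
ft_force: [0.2, -0.7, 0.0]
grip_width: 0.0483
finger_force: 0.0
```

Emit:
{"method": "arm_command", "body": {
  "moves": "0.55 0.36 -0.07 0 0; 0.55 0.73 -0.135 0 0; 0.55 0.73 -0.135 0 0; 0.55 0.73 -0.135 0 0; 0.55 0.73 -0.135 0 0"
}}

```text
time: 6.55
eef_pos: [0.4188, 0.1022, 0.1375]
tool_rot: [0.001, 0.142, 0.99, 0.0]
ft_force: [-0.3, -0.3, 0.9]
grip_width: 0.048
finger_force: 0.0
```

```bash
python3 - <<'E'
from h import *
s,p,d=wr('w4');whites(s,p,.0095);go(.42,.103,.005)
E
```

```text
white [20.1 16.1] [  53   48 1534] [ 0.1374 -0.1043]
white [280.5 113.4] [  72   78 3589] [0.3273 0.1034]
white [226.8 131. ] [  68   78 3342] [0.3272 0.0615]
white [316.4 228.8] [ 34  25 641] [0.4177 0.1041]
t 6.6 pos [0.419  0.1021 0.1376] yaw 1.286 shift shares [-0.004  0.008  1.105] turn share 0.0 q7 0.52
```

```bash
python3 - <<'E'
from h import *
from plant import r
p=cv2.imread('pics/w4.png');h=cv2.cvtColor(p,cv2.COLOR_BGR2HSV)
q=h[200:265,285:350];m=(q[...,1]<45).astype(np.uint8);k,l,st,ce=cv2.connectedComponentsWithStats(m);i=1+st[1:,4].argmax()
c=ce[i]+[285,200];s=r.state();print(st[i],c,wcast(c,.0095,s))
E
```

```text
[ 15  14  48  34 923] [317.53087757 230.64788732] [0.41952011 0.10444023 0.0095    ]
```

Emit:
{"method": "arm_command", "body": {
  "moves": "0.55 0 0.015 0.35 0; 0.55 0 0.015 0.7 0; 0.55 0 0.015 0.75 0; 0.55 0 0.015 0.75 0"
}}

```text
time: 7.0
eef_pos: [0.419, 0.1033, 0.0467]
tool_rot: [-0.002, 0.142, 0.99, -0.001]
ft_force: [0.9, -0.1, 1.1]
grip_width: 0.0487
finger_force: 0.0
```

Emit:
{"method": "arm_command", "body": {
  "moves": "0.55 0 0 0.2 0; 0.55 0 0 0.35 0; 0.55 0 0 0.35 0; 0.2 0 0 0.35 0; 0.2 0 0 0.35 0; 0.1 0 0 0.35 0; 0.1 0 0 0.35 0; 0.1 0 0 0.35 0"
}}

```text
time: 7.8
eef_pos: [0.4183, 0.1034, 0.0074]
tool_rot: [-0.001, 0.141, 0.99, -0.001]
ft_force: [0.1, -0.1, -0.3]
grip_width: 0.0233
finger_force: 15.0
```

Emit:
{"method": "arm_command", "body": {
  "moves": "0.1 0 0 -0.1 0; 0.1 0 0 -0.4 0; 0.1 0 0 -0.8 0; 0.1 0 0 -1 0; 0.1 0 0 -1 0; 0.1 0 0 -1 0"
}}

```text
time: 8.4
eef_pos: [0.4195, 0.1049, 0.1306]
tool_rot: [0.001, 0.141, 0.99, 0.001]
ft_force: [0.6, -0.3, -0.2]
grip_width: 0.0235
finger_force: 15.0
```

```bash
python3 - <<'E'
from h import *
go(.562,.009,.13)
E
```

```text
t 8.4 pos [0.4195 0.1049 0.1306] yaw 1.287 shift shares [-1.364 -0.435  0.007] turn share 0.0 q7 0.01
```

Emit:
{"method": "arm_command", "body": {
  "moves": "0.1 -0.35 -0.1 0 0; 0.1 -0.68 -0.22 0 0; 0.1 -0.68 -0.22 0 0"
}}

```text
time: 8.7
eef_pos: [0.4936, 0.0505, 0.1261]
tool_rot: [0.001, 0.146, 0.989, -0.002]
ft_force: [-0.1, -0.3, -0.0]
grip_width: 0.0238
finger_force: 15.0
```

Emit:
{"method": "arm_command", "body": {
  "moves": "0.1 -0.35 -0.1 0 0; 0.1 -0.68 -0.22 0 0; 0.1 -0.68 -0.22 0 0; 0.1 -0.68 -0.22 0.3 0; 0.1 -0.68 -0.22 0.6 0; 0.1 -0.68 -0.22 0.7 0; 0.1 -0.68 -0.22 0.7 0; 0.1 -0.68 -0.22 0.7 0"
}}

```text
time: 9.5
eef_pos: [0.5602, 0.0079, 0.0436]
tool_rot: [-0.001, 0.141, 0.99, -0.001]
ft_force: [0.6, 0.4, -0.0]
grip_width: 0.0236
finger_force: 15.0
```

```bash
python3 - <<'E'
from h import *
go(.562,.009,.0195)
E
```

```text
t 9.5 pos [0.5602 0.0079 0.0436] yaw 1.288 shift shares [-0.012  0.014  0.201] turn share 0.0 q7 0.36
```

Emit:
{"method": "arm_command", "body": {
  "moves": "0.1 -0.01 0.01 0.1 0; 0.1 -0.01 0.01 0.2 0; 0.1 -0.01 0.01 0.2 0; 0.1 -0.01 0.01 0.2 0; 0.1 -0.01 0.01 0.2 0"
}}

```text
time: 10.0
eef_pos: [0.5613, 0.0078, 0.0189]
tool_rot: [-0.001, 0.141, 0.99, -0.001]
ft_force: [-0.9, -0.3, -0.2]
grip_width: 0.0236
finger_force: 15.0
```

Emit:
{"method": "arm_command", "body": {
  "moves": "0.45 0 0 0 0; 0.45 0 0 0 0; 0.45 0 0 0 0; 0.45 0 0 -0.3 0; 0.45 0 0 -0.7 0; 0.7 0 0 -1 0; 0.7 0 0 -1 0"
}}

```text
time: 10.7
eef_pos: [0.5646, 0.0091, 0.1435]
tool_rot: [0.003, 0.142, 0.99, 0.001]
ft_force: [0.2, 0.4, -0.3]
grip_width: 0.0538
finger_force: 0.0
```

```bash
python3 - <<'E'
from h import *
s,p,d=wr('w5');whites(s,p,.0155);go(.543,-.2035,.25,np.pi/2)
E
```

```text
white [42.  37.9] [ 103  106 7020] [ 0.3243 -0.173 ]
white [166.4  85.5] [ 18  29 367] [ 0.4231 -0.0667]
white [374.4 178. ] [ 33  34 871] [0.5388 0.0633]
white [312.  227.4] [ 33  32 807] [0.5621 0.0082]
white [417.3 237.7] [ 29  30 683] [0.593  0.0849]
white [358.6 281.8] [ 29  28 599] [0.6152 0.0311]
t 10.75 pos [0.5632 0.0083 0.1411] yaw 1.287 shift shares [-0.336 -1.741 -0.907] turn share -0.09 q7 0.49
```

View pics/w5.png

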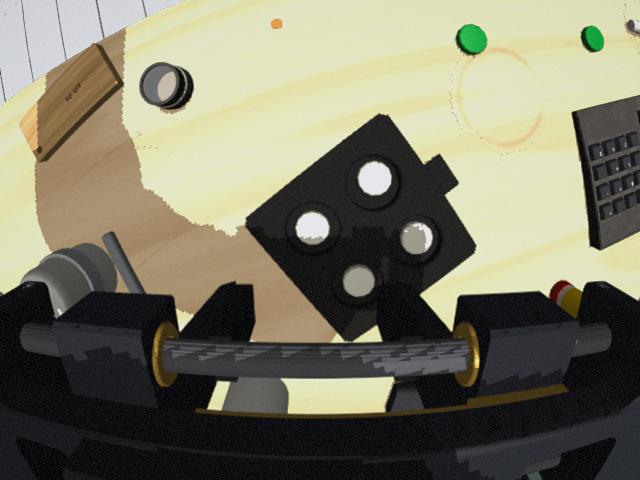

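All four tiles sit in their wells, with the new one at (312,227). Now the clamped flask.

Emit:
{"method": "arm_command", "body": {
  "moves": "0.8 0 -0.2 -0.3 0; 0.8 -0.1 -0.6 -0.45 0; 0.8 -0.17 -0.87 -0.45 0; 0.8 -0.17 -0.87 -0.45 0"
}}

```text
time: 11.15
eef_pos: [0.5506, -0.1057, 0.1911]
tool_rot: [-0.002, 0.146, 0.989, -0.004]
ft_force: [-0.4, 0.2, -0.5]
grip_width: 0.0702
finger_force: 0.0
```

Emit:
{"method": "arm_command", "body": {
  "moves": "0.8 -0.05 -0.3 -0.2 0; 0.8 -0.1 -0.6 -0.4 -0.03; 0.8 -0.17 -0.87 -0.45 -0.07; 0.8 -0.17 -0.87 -0.45 -0.07; 0.8 -0.17 -0.87 -0.45 -0.07; 0.8 -0.17 -0.87 -0.45 -0.07"
}}

```text
time: 11.75
eef_pos: [0.5423, -0.2018, 0.2461]
tool_rot: [-0.002, 0.031, 1.0, 0.0]
ft_force: [-0.8, 0.5, -0.4]
grip_width: 0.0701
finger_force: 0.0
```

```bash
python3 - <<'E'
from h import *
s,p,d=wr('w6');go(.543,-.2035,.15,1.5)
from plant import r
print(s['ft_torque'],s['ft_force'])
E
```

```text
t 11.8 pos [ 0.5424 -0.2017  0.2463] yaw 1.509 shift shares [-0.009 -0.015  0.803] turn share 0.003 q7 1.18
[ 0.05504907 -0.00308759  0.0354241 ] [-0.75918607  0.51804831 -0.40299382]
```

View pics/w6.png

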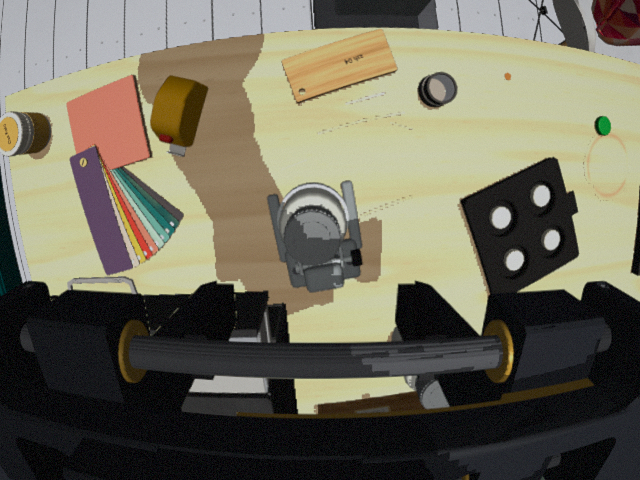

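The cap top is centred near (313,233), with the clamp foot behind it. The open drawer lies beyond, at lower left around (240,350).

```bash
python3 - <<'E'
from h import *
from plant import r
s=r.state();p,d=vision.snapshot('wrist')
c=vision.camera_params('wrist');M=c['mount'];v,u=np.mgrid[:480,:640];q=np.stack([u-c['cx'],v-c['cy']],-1).reshape(-1,2);rr=np.hypot(*q.T)+1e-9;th=rr/c['fx']
ray=np.c_[q/rr[:,None]*np.tan(th)[:,None],np.ones(len(q))]*d.reshape(-1,1)
T=Rq(s['tool_rot']);P=s['eef_pos']+T.apply(ray@M[:3,:3].T+M[:3,3]);P=P.reshape(480,640,3)
near=(np.hypot(P[...,0]-.543,P[...,1]+.203)<.04)&(d>0)
m=(near&(P[...,2]>.115)&(P[...,2]<.13)).astype(np.uint8);k,l,st,ce=cv2.connectedComponentsWithStats(m);i=1+st[1:,4].argmax();Q=P[l==i]
cs,_=cv2.findContours((l==i).astype(np.uint8),0,2);e=cv2.fitEllipse(max(cs,key=len))
print(st[i],e,'z',np.median(Q[:,2]),'mean',Q.mean(0),'mid',(Q.max(0)+Q.min(0))/2,Q.max(0)-Q.min(0),'cast',wcast(e[0],.122,s))
reg=(d>0)&(P[...,0]>.56)&(P[...,0]<.66)&(P[...,1]>-.34)&(P[...,1]<-.1)&(P[...,2]>.07)&(P[...,2]<.2)&(v<330)
for x0 in np.arange(.56,.66,.01):
    w=P[reg&(abs(P[...,0]-x0-.005)<.005)]
    if len(w): print(x0.round(2),len(w),'zmax',w[:,2].max().round(3),'ymax',w[:,1].max().round(3))
E
```

```text
[ 283  209   58   57 2541] ((311.6932373046875, 236.6980438232422), (55.557861328125, 56.6238899230957), 89.84404754638672) z 0.12202626261822304 mean [ 0.54542668 -0.20420928  0.12184871] mid [ 0.54683589 -0.20441713  0.11988194] [0.04418797 0.04377333 0.00959044] cast [ 0.54530029 -0.2041871   0.122     ]
0.56 294 zmax 0.124 ymax -0.178
0.59 340 zmax 0.161 ymax -0.247
0.6 1430 zmax 0.161 ymax -0.247
0.61 92 zmax 0.135 ymax -0.248
0.62 52 zmax 0.122 ymax -0.248
0.63 6 zmax 0.093 ymax -0.25
```

Emit:
{"method": "arm_command", "body": {
  "moves": "0.8 -0.02 -0.02 0.3 0; 0.8 -0.02 -0.02 0.6 0; 0.8 -0.02 -0.02 0.8 0; 0.8 -0.02 -0.02 0.8 0; 0.8 -0.02 -0.02 0.8 0",
  "force": 25
}}

```text
time: 12.35
eef_pos: [0.5451, -0.2052, 0.1515]
tool_rot: [-0.001, 0.031, 1.0, -0.0]
ft_force: [1.3, -0.2, 0.8]
grip_width: 0.0702
finger_force: 0.0
```

```bash
python3 - <<'E'
from h import *
go(.545,-.2042,.097,1.5)
E
```

```text
t 12.35 pos [ 0.5451 -0.2052  0.1515] yaw 1.509 shift shares [0.    0.008 0.454] turn share 0.003 q7 1.07
```

Emit:
{"method": "arm_command", "body": {
  "moves": "0.8 0 0 0.25 0; 0.8 0 0 0.45 0; 0.8 0 0 0.45 0; 0.8 0 0 0.45 0; 0.4 0 0 0.45 0; 0.4 0 0 0.45 0; 0.4 0 0 0.45 0; 0.4 0 0 0.45 0; 0.4 0 0 0.45 0; 0.4 0 0 0.45 0"
}}

```text
time: 13.35
eef_pos: [0.5451, -0.2057, 0.0979]
tool_rot: [-0.001, 0.032, 1.0, -0.0]
ft_force: [-1.1, 2.0, 6.8]
grip_width: 0.0428
finger_force: 25.0
```

```bash
python3 - <<'E'
from h import *
from plant import r
s=r.state();print(s['ft_torque'],s['ft_force'],s['tau'].round(2));go(.545,-.2042,.097)
E
```

```text
[ 0.42919024  0.15982085 -0.00191924] [-1.09376964  1.95514185  6.7883396 ] [  0.84 -50.22  -7.36  -8.89   0.47   0.15  -0.  ]
t 13.35 pos [ 0.5451 -0.2057  0.0979] yaw 1.508 shift shares [0.001 0.012 0.007] turn share 0.0 q7 1.01
```

Emit:
{"method": "arm_command", "body": {
  "moves": "0.4 0 0 -0.003 0.03; 0.4 0 0 -0.006 0.06; 0.4 0 0 -0.01 0.09; 0.4 0 0 -0.013 0.12; 0.4 0 0 -0.013 0.12"
}}

```text
time: 13.85
eef_pos: [0.5435, -0.2045, 0.0982]
tool_rot: [-0.002, 0.217, 0.976, -0.0]
ft_force: [-1.3, 4.1, -2.0]
grip_width: 0.0427
finger_force: 25.0
```

```bash
python3 - <<'E'
from h import *
from plant import r
s=r.state();print(s['ft_torque'],s['ft_force'],s['tau'].round(2));go(.545,-.2042,.097)
E
```

```text
[0.90334758 0.42144539 0.55499592] [-1.33968143  4.11985578 -1.95392437] [  2.7  -54.96  -5.48 -11.65   0.54   0.09  -1.06]
t 13.85 pos [ 0.5435 -0.2045  0.0982] yaw 1.133 shift shares [-0.01   0.008  0.01 ] turn share 0.0 q7 0.7
```

Clockwise meets a stop (0.55 N m, slipping), so I try anticlockwise with the same grip.

Emit:
{"method": "arm_command", "body": {
  "moves": "0.4 0 0 0 -0.03; 0.4 0 0 -0.003 -0.06; 0.4 0 0 -0.006 -0.09; 0.4 0 0 -0.01 -0.12; 0.4 0 0 -0.01 -0.12"
}}

```text
time: 14.35
eef_pos: [0.544, -0.2056, 0.0994]
tool_rot: [-0.002, 0.031, 1.0, 0.0]
ft_force: [-1.1, 3.5, -1.2]
grip_width: 0.0428
finger_force: 25.0
```

```bash
python3 - <<'E'
from h import *
from plant import r
s=r.state();print(s['ft_torque'],s['ft_force'],s['tau'].round(2));go(.545,-.2042,.097)
E
```

```text
[0.89455444 0.28536811 0.02981839] [-1.05430363  3.49247408 -1.22757681] [  1.91 -54.42  -7.87 -10.82   1.07   0.36   0.56]
t 14.35 pos [ 0.544  -0.2056  0.0994] yaw 1.509 shift shares [-0.008  0.012  0.02 ] turn share 0.0 q7 1.01
```

Anticlockwise turns freely, so it is a right-hand thread. I regrip further back and unscrew.

Emit:
{"method": "arm_command", "body": {
  "moves": "0.7 0 0 0 0; 0.7 -0.005 0.01 0 0; 0.7 -0.005 0.01 0 0; 0.7 -0.005 0.01 0 0.04; 0.7 -0.005 0.01 0 0.085; 0.7 -0.005 0.01 0 0.13; 0.7 -0.005 0.01 0 0.175; 0.7 -0.005 0.01 0 0.22; 0.7 -0.005 0.01 0 0.22"
}}

```text
time: 15.25
eef_pos: [0.5456, -0.2058, 0.1004]
tool_rot: [-0.0, 0.369, 0.929, -0.002]
ft_force: [-0.1, 0.0, 0.3]
grip_width: 0.0617
finger_force: 0.0
```

Emit:
{"method": "arm_command", "body": {
  "moves": "0.7 0 0 0 0.04; 0.7 0 0 0 0.08; 0.7 0 0 0 0.12; 0.7 0 0 0 0.16; 0.7 0 0 0 0.19; 0.7 0 0 0 0.19; 0.7 0 0 0 0.19"
}}

```text
time: 15.95
eef_pos: [0.5453, -0.2055, 0.1]
tool_rot: [-0.0, 0.624, 0.781, -0.001]
ft_force: [-0.8, -0.4, 0.4]
grip_width: 0.0618
finger_force: 0.0
```

```bash
python3 - <<'E'
from h import *
from plant import r
s=r.state();print(s['ft_torque'],s['ft_force'],s['grip_width']);go(.545,-.2042,.099)
E
```

```text
[-0.05832146  0.03866287  0.00900281] [-0.78912964 -0.4071254   0.44049097] 0.061821104045897315
t 15.95 pos [ 0.5453 -0.2055  0.1   ] yaw 0.223 shift shares [0.011 0.    0.008] turn share 0.0 q7 -0.01
```

Emit:
{"method": "arm_command", "body": {
  "moves": "0.4 0 0 0 0; 0.4 0 0 0 0; 0.4 0 0 0 0; 0.4 0 0 0 0; 0.4 0 0 0 0; 0.4 0 0 0 0",
  "force": 30
}}

```text
time: 16.55
eef_pos: [0.5452, -0.2053, 0.0999]
tool_rot: [-0.001, 0.626, 0.78, -0.001]
ft_force: [-0.2, -0.3, 0.4]
grip_width: 0.0424
finger_force: 30.0
```

Emit:
{"method": "arm_command", "body": {
  "moves": "0.4 0 0 -0.004 -0.04; 0.4 0 0 -0.008 -0.08; 0.4 0 0 -0.012 -0.12; 0.4 0 0 -0.016 -0.16; 0.4 0 0 -0.02 -0.2; 0.4 0 0 -0.02 -0.2"
}}

```text
time: 17.15
eef_pos: [0.5452, -0.2053, 0.1022]
tool_rot: [-0.001, 0.354, 0.935, -0.001]
ft_force: [-0.1, 0.0, 0.2]
grip_width: 0.0425
finger_force: 30.0
```

```bash
python3 - <<'E'
from h import *
from plant import r
s=r.state();print(s['ft_torque'],s['ft_force'],s['grip_width']);go(.545,-.2042,.099)
E
```

```text
[-0.06741496  0.04653559 -0.06181025] [-0.14058502  0.00328765  0.18524825] 0.04247359594862714
t 17.15 pos [ 0.5452 -0.2053  0.1022] yaw 0.847 shift shares [0.007 0.006 0.027] turn share 0.0 q7 0.47
```

Emit:
{"method": "arm_command", "body": {
  "moves": "0.4 0 0 -0.004 -0.04; 0.4 0 0 -0.008 -0.08; 0.4 0 0 -0.012 -0.12; 0.4 0 0 -0.016 -0.16; 0.4 0 0 -0.02 -0.2; 0.4 0 0 -0.025 -0.22; 0.4 0 0 -0.025 -0.22; 0.4 0 0 -0.035 -0.22; 0.4 0 0 -0.05 -0.22; 0.4 0 0 -0.05 -0.22"
}}

```text
time: 18.15
eef_pos: [0.5453, -0.2053, 0.1086]
tool_rot: [-0.001, 0.017, 1.0, -0.001]
ft_force: [0.4, -0.8, -0.3]
grip_width: 0.0426
finger_force: 30.0
```

```bash
python3 - <<'E'
from h import *
from plant import r
s=r.state();print(s['ft_torque'],s['ft_force'],s['grip_width']);go(.545,-.2042,.099)
E
```

```text
[ 0.03894764 -0.04077922 -0.00379473] [ 0.35364211 -0.81343908 -0.330919  ] 0.042595636924399126
t 18.15 pos [ 0.5453 -0.2053  0.1086] yaw 1.537 shift shares [0.003 0.009 0.08 ] turn share 0.0 q7 1.04
```

Emit:
{"method": "arm_command", "body": {
  "moves": "0.4 0 0 -0.05 0; 0.4 0 0 -0.1 0; 0.4 0 0 -0.25 0; 0.4 0 0 -0.4 0; 0.4 0 0 -0.55 0; 0.4 0 0 -0.7 0; 0.4 0 0 -0.75 0; 0.4 0 0 -0.75 0; 0.4 0 0 -0.75 0; 0.4 0 0 -0.75 0"
}}

```text
time: 19.15
eef_pos: [0.5448, -0.2052, 0.1974]
tool_rot: [-0.002, 0.016, 1.0, -0.001]
ft_force: [-0.2, -0.3, -0.1]
grip_width: 0.0426
finger_force: 30.0
```

Emit:
{"method": "arm_command", "body": {
  "moves": "0.4 0 0 0 0; 0.4 0 0 0 0; 0.4 0 0 0 0; 0.4 0 0 0 0"
}}

```text
time: 19.55
eef_pos: [0.5454, -0.2051, 0.1981]
tool_rot: [-0.001, 0.016, 1.0, -0.001]
ft_force: [0.2, 0.6, -0.5]
grip_width: 0.0427
finger_force: 30.0
```

```bash
python3 - <<'E'
from h import *
s,p,d=wr('w7');go(.545,-.2042,.199);whites(s,p,.0155);print(s['ft_force'],s['grip_width'])
E
```

```text
t 19.6 pos [ 0.5454 -0.2051  0.1982] yaw 1.538 shift shares [ 0.004  0.008 -0.007] turn share 0.0 q7 1.15
white [50.9 28.7] [  64   68 3432] [ 0.3243 -0.4793]
white [102.7  20.7] [  39   47 1552] [ 0.3345 -0.409 ]
white [143.5  15.8] [  44   37 1350] [ 0.3404 -0.3617]
white [458.1   8.7] [ 23  20 379] [ 0.3481 -0.0654]
white [531.7  14.9] [  39   34 1080] [0.341 0.018]
white [567.1 206.8] [ 17  23 307] [0.539  0.0623]
white [523.8 229.5] [ 20  24 367] [0.5627 0.0066]
white [535.5 276.6] [ 18  22 304] [0.6154 0.0299]
[ 0.16284427  0.62535284 -0.50844134] 0.04269845063216518
```

View pics/w7.png

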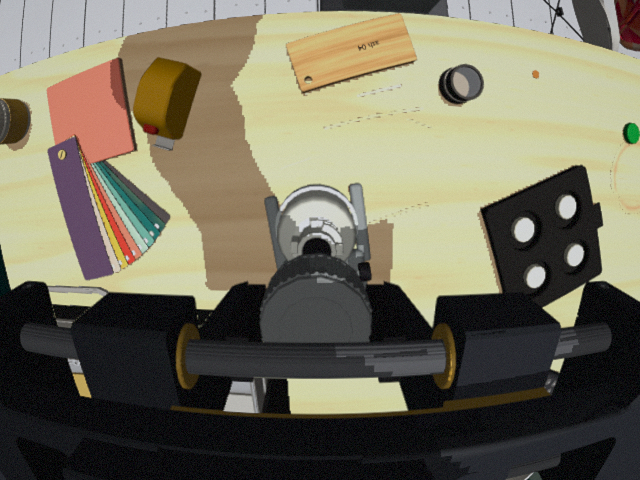

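The cap is held level at (316,305) above the open neck at (318,245), and all four wells hold tiles. I hand the job in.

```bash
python3 -c "
from plant import sign_off
print(sign_off())"
```

```text
the job is handed in; nothing more can be done
None
```

The job is handed in at about 19.6 s: both loose tiles lie in the once-empty wells, and the clamped flask's cap (right-hand thread, unscrewed anticlockwise) is held level about 10 cm above its flask; the judge's verdict was not shown.

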